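# Dispense the tall bottle with the dosing wheel

## Task

Turn the dispenser's wheel (it has a T-handle on its axis) until the tall white bottle falls through the drop hole onto the steel tip tray; do not let the shorter jar fall, it stays standing in its pocket. Then press the tip tray's pad fully down so that the bottle slides out, and let the tray come back up, leaving the bottle lying free in the grey delivery tray. Do not touch the bottle with the fingers, and leave the tape roll, model truck and spring clamp where they are.

Things in the scene. Friction and masses are not known exactly. Their poses are not given: they have to be found in the camera images.
- dispenser: Fixed dispenser. Origin on the desk under the wheel's upright axis; own z up, own +x to the delivery side. Aluminium deck 180 x 176 mm on four posts, top 180 mm above the desk. Grey delivery tray on the desk: own x 92 to 305 mm, own y -42 to 42 mm, floor 5 mm thick, side walls 32 mm, end wall 40 mm high.
- drop_hole (a point): Centre of the round drop hole (60 mm wide) in the deck, at the deck's top face, 65 mm from the wheel's axis along the dispenser's own +x. What is pushed over it, centred to about 8 mm, falls some 90 mm onto the tip tray; halt the wheel there while it falls.
- wheel_grip (a point): Centre of the wheel's T-handle on the wheel's upright axis: a black bar 66 mm long (own x), 14 mm thick (own y), 30 mm high (this point half-way up, 276 mm above the desk), on a 16 mm post. The axes turn with the wheel.
- bottle_mid (a point): Centre (half-way up) of the tall white bottle, 42 mm wide, 70 mm high, about 70 g; own z is its long axis. It stands upright on the deck in one pocket, top 250 mm above the desk, about 2 to 3 rad round from the hole. Turn it by the way that does not bring the jar over the hole first.
- jar_mid (a point): Centre (half-way up) of the shorter white-capped paint jar, 35 mm wide and 49 mm high, standing upright on the deck in the pocket next to the bottle's on one side. It has to stay in its pocket.
- tip_tray (a joint): Tilt of the steel tip tray (rad): 0 at rest, 0.72 fully down on its stop. At rest it slopes up outwards by 0.1 rad, so the bottle stays on it; fully down it slopes down by 0.62 rad and the bottle slides off its slippery sheet into the delivery tray. Trough 128 mm long, 58 mm wide, walls 30 mm. A spring (about 5 N at the pad when fully down) lifts it back.
- press_pad (a point): Centre of the top face of the tip tray's black press pad (48 mm along own x, 32 mm wide), on the trough's +y side, beyond the deck and outside the delivery tray. It swings about a level hinge along the dispenser's own y at own x = 30 mm, 88 mm above the desk. At rest it is at own x = 169, y = 66 mm, 134 mm above the desk; fully down at x = 165 mm, 31 mm above the desk, sloping 0.62 rad.
- delivery_tray (a point): Centre of the delivery tray's open floor, on the floor's upper face (5 mm above the desk).
- tape_roll: Bystander: roll of masking tape, 68 mm wide, 18 mm high, lying flat on the desk. Origin at the centre of its underside.
- truck: Bystander: half-built grey model truck, 62 x 28 x 30 mm, on the desk. Origin at the centre of its underside.
- clamp: Bystander: small spring clamp, 60 x 27 x 12 mm, lying on the desk. Origin at the centre of its underside.
- wheel (a joint): Turn of the dosing wheel since the start (rad, + anticlockwise from above). It turns either way, about 0.1 N m of friction, no end stop near, stays where left. Five open-ended grey tubes (49 mm inside, 56 mm outside, tops 42 mm above the deck) with centres 65 mm from the axis, at 0, 72, 144, 216, 288 degrees from own +x, push what stands in them over the deck. Two are filled.
Things that resemble listed ones, but are neither listed nor needed, are in the scene too. What is shaped like the part that bears bottle_mid but green or red is not meant.

How it is judged:
By the outcome, as a careful person would: the job done as asked, in the order asked, and still so for the second after the job is handed in, with the robot touching nothing.
It also fails if it takes over 72 s, if anything falls off the work surface, if the arm or the gripper's body presses on something with over 40 N, if the wrist force passes 120 N, or if a joint passes its speed limit or range.

## Robot

A 6-joint arm with a two-finger parallel gripper is mounted at the origin on a cart in front of the work surface, level with it; the furniture and walls round the work are solid. World frame = base frame: x ahead of the robot, y to its left, z up, the work surface at z = 0. Lengths are in m, angles in degrees, forces in N, time in s.
With the tool pointing down it reaches from about 0.35 to 0.975 m from the base axis. Payload 4.9 kg.
Tool frame: the origin (TCP) lies at the very end of the fingers, on their centre line; the grasp point (between the pads) lies 19 mm behind it; x points along the fingers, y is the direction in which the jaws open and shut, and the axes are right-handed (so a half turn about x gives the same grasp; the last joint's range is limited). The gripper opens to 85 mm and grips with 20 to 120 N. Pads are 22 mm wide; open, the fingers measure 114 mm over their backs; the gripper's body (76 mm by 85 mm) begins 54 mm behind the grasp point. The pads swing forward as they close: fully open they stand 13 mm farther back than shut.
Start: joints at [65.833, 3.019, 92.412, -0, 84.569, -6.818], TCP at [0.186, 0.597, 0.231] pointing down, gripper open.
Joint ranges: [-172.51, 172.51], [-57.92, 126.97], [3.15, 148.05], [-58.71, 238.71], [5.1, 150.11], [-179.66, 179.66]. Speed limits (degrees/s): [147.25, 147.25, 180, 180, 180, 180].

## Interface

Orientations are given as [roll, pitch, yaw] about the fixed x, y, z axes, in that order (R = Rz(yaw) Ry(pitch) Rx(roll)).
In Python, from rig import bot gives the robot as it stands.
- The arm moves only by the shell command python3 -m handwheel 'ROWS' [OPENING]. ROWS is JSON, a list of rows, each an object with "slide": the shift along the tool's x, y, z in cm, a list of three; "twist": the turn about the tool's x in degrees. A call has 1 to 20 rows; each row is the pose to reach, as a shift and turn from the pose measured when the call began, along the tool's axes at that moment; what a row does not reach only later rows make up. A row lasts 1/12 s, in which the tool goes at most 41.7 mm and 7.16 degrees, less where a joint would pass 70% of its speed; a pose out of reach is approached as far as the arm can. A call with a gripper value outside its range is refused whole. OPENING is the gripper command: -1 is fully open, 1 is shut, values between are in proportion, set as the call begins (- or left out, the last holds). The fingers move at their own pace and stop on an object; the grip force is fixed at half the most. Time passes only in rows, so rows that repeat a pose let the fingers close. It gives the time, the measured TCP pose, the force and the opening at its end, in the units of the state.
- bot.observe(): the state, without advancing time (a new reading comes with each control period).
- bot.capture(name): name is "scene" or "top"; returns the picture (480x640x3 uint8, red, green, blue); there is no depth.
- bot.camera_info(name): a dict with "vfov" (degrees; the focal length in pixels is half the picture's height over the tangent of half this angle, whatever the lens; pixels are square), "cx", "cy" (the principal point, pixels), "distortion" ([k1, k2, p1, p2, k3] as OpenCV has them; the pictures are not rectified), "view" (4x4, takes a point from world to camera coordinates). Camera axes: x right, y up, looking along -z (the intrinsics and any distortion apply to the point x, -y, -z); pixel columns grow to the right and rows downward; lengths in m; the calibration is good to about 2 mm. A picture is of the moment at which its call begins. camera_info takes no time and is no camera call.
- bot.job_done(): hands the job in, once; it reports no verdict.
The state is a dict: "t": time; "joint_positions": joint angles; "qvel": joint speeds; "effort": joint torques, N m; "eef_pos": TCP position; "orientation": TCP orientation; "force": force on the tool from outside, world axes, zero at the start; "wrist_torque": the same for the moment, N m; "gripper_width": finger opening in m.
Only numpy, scipy, OpenCV 4.12 (cv2) and the standard library are available. Lean on these libraries where they do the work, as an engineer would, in place of code of your own. Each camera call takes 0.05 s, during which the arm holds its last target.

## Working session

There is one attempt and no reset: what is moved stays moved. The work goes in short steps, Python scripts to look and compute and a shell command to move; the robot and the scene stay as the last step left them, time stands still between calls to the robot, and variables do not carry over. Pictures are saved under pics/ and viewed, and the job is handed in when it is done.

```bash
ls; mkdir -p pics
python3 - <<'E'
from rig import bot
import cv2,json
for n in("scene","top"):
    i=bot.camera_info(n);print(n,i)
    cv2.imwrite(f"pics/{n}0.png",bot.capture(n)[:,:,::-1])
print(bot.observe())
E
```

```text
pics
scene {'vfov': 48.230013636923076, 'cx': 312.6553885348732, 'cy': 232.30496809020372, 'distortion': array([0.01362141, 0.        , 0.        , 0.        , 0.        ]), 'view': array([[ 0.68577363, -0.72777105,  0.00798964, -0.4005526 ],
       [ 0.49031   ,  0.47007279,  0.73391258, -0.23671526],
       [-0.53787604, -0.49938049,  0.67919695, -1.11666092],
       [ 0.        ,  0.        ,  0.        ,  1.        ]])}
top {'vfov': 53.78606535025785, 'cx': 320.206160470681, 'cy': 242.73640665272939, 'distortion': array([-0.1289205,  0.       ,  0.       ,  0.       ,  0.       ]), 'view': array([[ 1.07488872e-03, -9.99994011e-01,  3.28970293e-03,
        -1.65058656e-01],
       [ 9.86912899e-01,  1.59128379e-03,  1.61246388e-01,
        -4.39145347e-01],
       [-1.61250657e-01,  3.07332834e-03,  9.86908699e-01,
        -1.17014803e+00],
       [ 0.00000000e+00,  0.00000000e+00,  0.00000000e+00,
         1.00000000e+00]])}
{'t': 0.1, 'joint_positions': array([ 6.58317361e+01,  3.05293297e+00,  9.24847819e+01, -1.54299430e-03,
        8.45695414e+01, -6.81951454e+00]), 'qvel': array([-0.04662247, -0.01676291, -0.18287957, -0.02080315, -0.04742486,
        0.10440361]), 'effort': array([ 3.98079555e-04, -3.94897127e+01, -3.71366179e+01, -1.12622895e-04,
        3.83242004e-03,  2.64007184e-06]), 'eef_pos': array([0.18615158, 0.59603509, 0.23018604]), 'orientation': array([ -95.99915641,   89.89273281, -113.34775835]), 'force': array([0.33190011, 0.46400729, 0.28934533]), 'wrist_torque': array([-0.01016003, -0.03308561,  0.00245569]), 'gripper_width': 0.08537622887922725}
```

View pics/scene0.png

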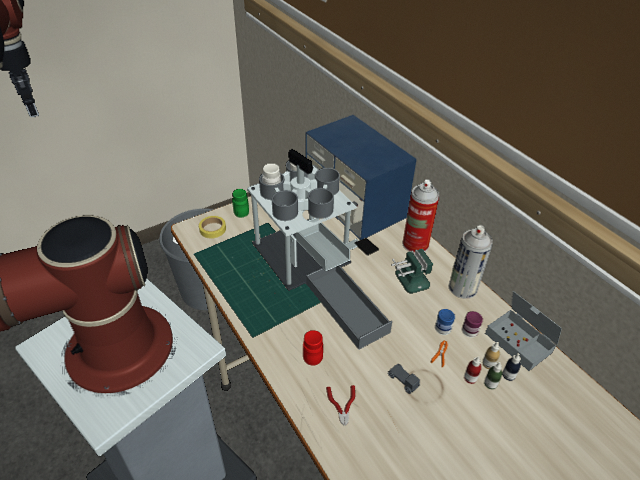

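View pics/top0.png

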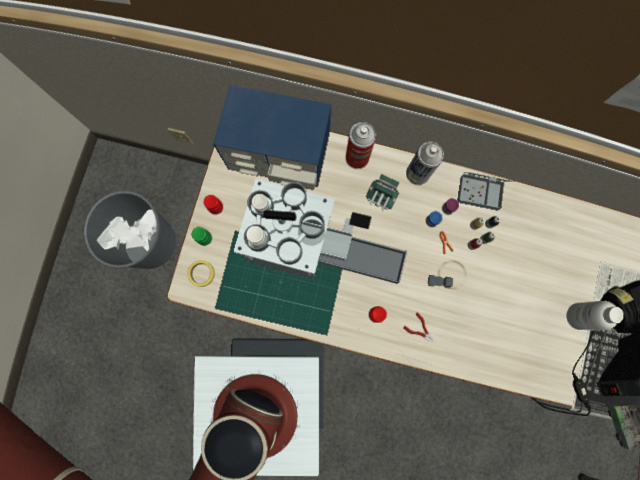

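The scene view shows the dispenser around (305,200). The top view shows it around (285,225), with two white-topped items in pockets at (260,203) and (256,237), the T-handle at (279,215), the pad at (360,221) and the delivery tray at (367,258). I'll enlarge both views.

Run:
```python
import cv2
a=cv2.imread("pics/top0.png")[170:290,215:415];cv2.imwrite("pics/topc.png",cv2.resize(a,(800,480),interpolation=2))
a=cv2.imread("pics/scene0.png")[135:285,220:400];cv2.imwrite("pics/scenec.png",cv2.resize(a,(720,600),interpolation=2))
```

```text
(no output)
```

View pics/topc.png

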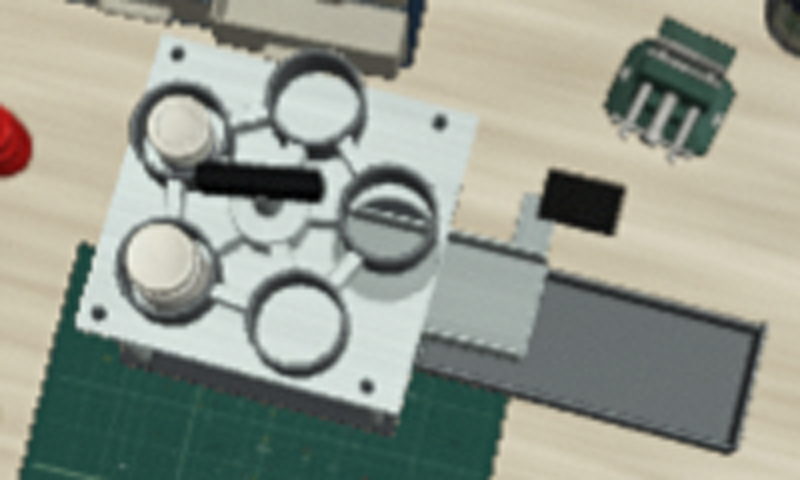

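View pics/scenec.png

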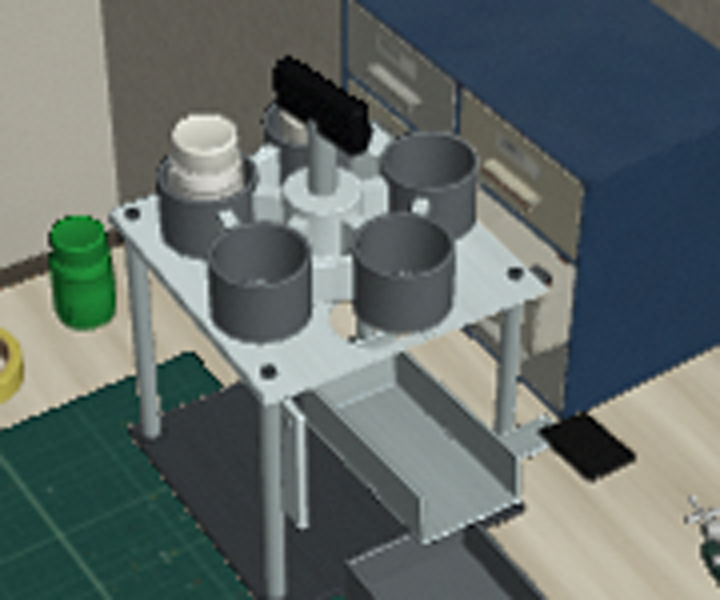

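```bash
cat > h.py <<'E'
import numpy as np,cv2
from rig import bot
def cam(n):
    i=bot.camera_info(n);f=240/np.tan(np.radians(i['vfov']/2))
    return np.array([[f,0,i['cx']],[0,f,i['cy']],[0,0,1]]),np.array(i['distortion'],float),np.array(i['view'])
def ray(n,p):
    K,d,V=cam(n);u=cv2.undistortPoints(np.array(p,float).reshape(-1,1,2),K,d).reshape(-1,2)
    c=np.c_[u[:,0],-u[:,1],-np.ones(len(u))];R=V[:3,:3]
    return -R.T@V[:3,3],c@R
def plane(n,p,z):
    o,r=ray(n,p);return o+r*((z-o[2])/r[:,2])[:,None]
def tri(p1,p2):
    o1,r1=ray("top",p1);o2,r2=ray("scene",p2);out=[]
    for a,b in zip(r1,r2):
        s=np.linalg.lstsq(np.c_[a,-b],o2-o1,rcond=None)[0];P=o1+a*s[0];Q=o2+b*s[1]
        out.append(np.r_[(P+Q)/2,np.linalg.norm(P-Q)])
    return np.array(out)
def proj(n,P):
    K,d,V=cam(n);P=np.atleast_2d(P);c=P@V[:3,:3].T+V[:3,3]
    c=c*[1,-1,-1];return cv2.projectPoints(c,np.zeros(3),np.zeros(3),K,d)[0].reshape(-1,2)
T=lambda x,y:(215+(x+.5)/4-.5,170+(y+.5)/4-.5)
S=lambda x,y:(220+(x+.5)/4-.5,135+(y+.5)/4-.5)
E
python3 - <<'E'
from h import *
np.set_printoptions(precision=4,suppress=True)
a=plane("top",[T(388,216),T(317,98),T(181,130),T(167,268),T(298,320)],.222)
print("tubes",a,"mean",a.mean(0)); m=a.mean(0)
d=a-m;print(np.hypot(d[:,0],d[:,1]),np.degrees(np.arctan2(d[:,1],d[:,0])))
s=plane("top",[T(178,54),T(440,122),T(366,386),T(98,314)],.18);print("screws",s,s.mean(0))
for i in range(4):
    e=s[(i+1)%4]-s[i];print(np.linalg.norm(e),np.degrees(np.arctan2(e[1],e[0])))
s=plane("top",[T(764,325),T(732,450)],.04);print("endwall",s)
h=plane("top",[T(197,180),T(323,186)],.291);print("handle",h,h.mean(0),np.degrees(np.arctan2(*(h[1]-h[0])[[1,0]])))
p=plane("top",[T(548,170),T(625,186),T(613,236),T(538,220)],.134);print("pad",p,p.mean(0))
print("bottle top",plane("top",[T(160,252)],.25),"jar",plane("top",[T(180,130)],.229))
# scene cross-checks
t=plane("scene",[S(430,160),S(404,242),S(260,254)],.222);print("scene tubes",t)
print("scene bottle",plane("scene",[S(205,135)],.25))
print("scene pad",plane("scene",[S(588,444)],.134))
E
```

```text
tubes [[ 0.4509 -0.1453  0.222 ]
 [ 0.5168 -0.1061  0.222 ]
 [ 0.4987 -0.0319  0.222 ]
 [ 0.4221 -0.0261  0.222 ]
 [ 0.3939 -0.0972  0.222 ]] mean [ 0.4565 -0.0813  0.222 ]
[0.0642 0.0652 0.065  0.065  0.0646] [ -95.0131  -22.3536   49.4705  121.8828 -165.7406]
screws [[ 0.5543 -0.0236  0.18  ]
 [ 0.5141 -0.174   0.18  ]
 [ 0.3631 -0.1328  0.18  ]
 [ 0.4033  0.0179  0.18  ]] [ 0.4587 -0.0781  0.18  ]
0.15562732084778905 -104.95975265982007
0.15654051303560232 164.74155856356498
0.15590069950020316 75.06109742188845
0.1565989081018368 -15.358350826016343
endwall [[ 0.4181 -0.3819  0.04  ]
 [ 0.3385 -0.3595  0.04  ]]
handle [[ 0.4552 -0.0495  0.291 ]
 [ 0.4521 -0.1134  0.291 ]] [ 0.4537 -0.0814  0.291 ] -92.75610295277949
pad [[ 0.4969 -0.2384  0.134 ]
 [ 0.4873 -0.284   0.134 ]
 [ 0.4572 -0.2764  0.134 ]
 [ 0.4667 -0.2322  0.134 ]] [ 0.477  -0.2577  0.134 ]
bottle top [[ 0.4257 -0.0259  0.25  ]] jar [[ 0.497  -0.0322  0.229 ]]
scene tubes [[ 0.5143 -0.1074  0.222 ]
 [ 0.4511 -0.1461  0.222 ]
 [ 0.3913 -0.0983  0.222 ]]
scene bottle [[ 0.4183 -0.0296  0.25  ]]
scene pad [[ 0.4743 -0.2611  0.134 ]]
```

```bash
cat >> h.py <<'E'
from scipy.spatial.transform import Rotation
def tool():
    o=bot.observe();R=Rotation.from_euler('xyz',o['orientation'],degrees=True).as_matrix();return o,np.array(o['eef_pos']),R
def go(tgt,yang=None):
    o,p,R=tool();print("t",o['t'],"p",p,"slide cm",np.round(100*R.T@(np.array(tgt)-p),2))
    a=np.degrees(np.arctan2(R[1,1],R[0,1]));print("yang",a,"twist",None if yang is None else (-(yang-a)+90)%180-90,"j",np.round(o['joint_positions'],1),"F",np.round(o['force'],1),"tau",np.round(o['wrist_torque'],2),"w",o['gripper_width'],"down",np.round(R[:,0],3))
E
python3 - <<'E'
from h import *
np.set_printoptions(precision=4,suppress=True)
go([.4565,-.0813,.36],-4.35)
o,p,R=tool();print(R)
# cabinet heights: front top corner
print(tri([(219,166),(313,187),(233,86)],[(307,135),(368,178),(354,117)]))
print(tri([(360,130),(430,150)],[(425,184),(479,230)]))
E
```

```text
t 0.1 p [0.1862 0.596  0.2302] slide cm [-12.89 -56.61  46.  ]
yang 72.6514084975025 twist 77.0014084975025 j [65.8  3.1 92.5 -0.  84.6 -6.8] F [0.3 0.5 0.3] tau [-0.01 -0.03  0.  ] w 0.08537622887922725 down [-0.001 -0.002 -1.   ]
[[-0.0007  0.2982  0.9545]
 [-0.0017  0.9545 -0.2982]
 [-1.     -0.0019 -0.0002]]
[[ 0.5964  0.0538  0.2135  0.0304]
 [ 0.5512 -0.1644  0.2181  0.0467]
 [ 0.7962  0.0472  0.1836  0.0027]]
[[ 0.6845 -0.2575  0.1813  0.0009]
 [ 0.6407 -0.4245  0.1724  0.0033]]
```

Candidates for the bottle:
- **White item, top (256,236) / scene (271,170):** it stands well above its tube rim, so it fits the tall white bottle.
- **White item, top (260,203) / scene (292,167):** its cap is near the rim, so it is the jar.
- **Green and red bottles on the desk:** decoys.

The crops above confirm this. Turning anticlockwise brings the bottle to the hole first, after about 134°, with the jar trailing.

I'll rise first, then go above the handle.

```bash
python3 -m handwheel '[{"slide":[-4,0,0],"twist":0},{"slide":[-8,0,0],"twist":0},{"slide":[-12,0,0],"twist":0},{"slide":[-13,-3,2],"twist":0},{"slide":[-13,-6,5],"twist":7},{"slide":[-13,-9,7.5],"twist":14},{"slide":[-13,-12,10],"twist":21},{"slide":[-13,-15,12.5],"twist":28},{"slide":[-13,-18,15],"twist":35},{"slide":[-13,-21,17.5],"twist":42},{"slide":[-13,-24,20],"twist":49},{"slide":[-13,-27,22.5],"twist":56},{"slide":[-13,-30,25],"twist":63},{"slide":[-13,-33,27.5],"twist":70},{"slide":[-13,-36,30],"twist":77},{"slide":[-13,-39,32.5],"twist":77},{"slide":[-13,-42,35],"twist":77},{"slide":[-13,-45,37.5],"twist":77},{"slide":[-13,-48,40],"twist":77},{"slide":[-13,-51,42.5],"twist":77}]' -1
python3 - <<'E'
from h import *
go([.4565,-.0813,.36],-4.35)
E
```

```text
t: 1.77
eef_pos: [0.4399, -0.0193, 0.3607]
orientation: [-21.8, 89.9, -116.2]
force: [0.1, 0.6, -0.4]
gripper_width: 0.0856
t 1.7667 p [ 0.43989011 -0.01929751  0.36069421] slide cm [0.08 2.13 6.06]
yang -4.380596292898778 twist -0.030596292898778188 j [-1.220e+01 -2.540e+01  1.049e+02 -1.000e-01  1.005e+02 -7.800e+00] F [ 0.1  0.6 -0.4] tau [ 0.   -0.04  0.06] w 0.08562552761570616 down [-0.001 -0.002 -1.   ]
```

```bash
python3 -m handwheel '[{"slide":[0,1,3],"twist":0},{"slide":[0,2.1,6],"twist":0},{"slide":[0,2.1,6.1],"twist":0},{"slide":[0,2.1,6.1],"twist":0},{"slide":[0,2.1,6.1],"twist":0}]' -1
python3 - <<'E'
from h import *
go([.4565,-.0813,.266],-4.35)
cv2.imwrite("pics/top1.png",bot.capture("top")[:,:,::-1][150:300,200:400].repeat(4,0).repeat(4,1))
cv2.imwrite("pics/scene1.png",bot.capture("scene")[:,:,::-1][60:210,220:400].repeat(4,0).repeat(4,1))
E
```

```text
t: 2.18
eef_pos: [0.456, -0.0814, 0.3604]
orientation: [-57.7, 89.9, -152.1]
force: [0.1, 1.0, 0.1]
gripper_width: 0.0854
t 2.1833 p [ 0.45595142 -0.08141166  0.36038815] slide cm [ 9.44  0.07 -0.02]
yang -4.396575401060779 twist -0.04657540106077818 j [-1.930e+01 -2.200e+01  1.025e+02 -1.000e-01  9.960e+01 -1.490e+01] F [0.1 1.  0.1] tau [-0.02  0.05  0.03] w 0.08536200824707203 down [-0.002 -0.001 -1.   ]
```

View pics/scene1.png

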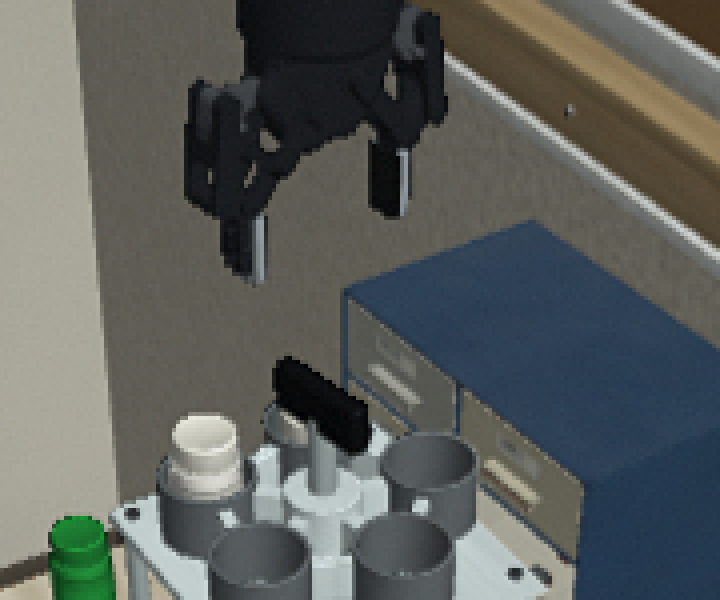

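View pics/top1.png

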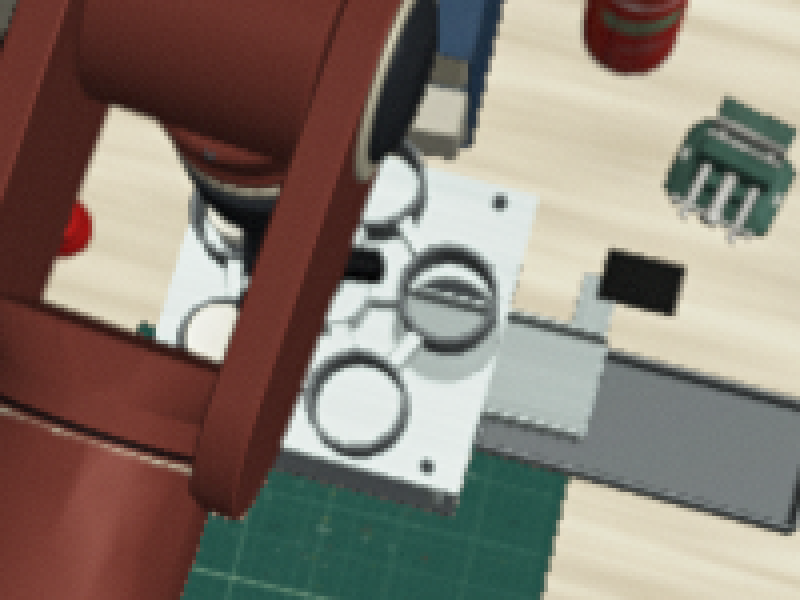

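The open jaws straddle the T-handle (scene crop, handle at (320,400)) and line up with it. I'll descend and shut.

```bash
python3 -m handwheel '[{"slide":[2,0,0],"twist":0},{"slide":[4,0,0],"twist":0},{"slide":[6,0,0],"twist":0},{"slide":[7.5,0,0],"twist":0},{"slide":[8.5,0,0],"twist":0},{"slide":[9.2,0,0],"twist":0},{"slide":[9.4,0,0],"twist":0},{"slide":[9.4,0,0],"twist":0},{"slide":[9.4,0,0],"twist":0}]' -1
python3 -m handwheel '[{"slide":[0,0,0],"twist":0},{"slide":[0,0,0],"twist":0},{"slide":[0,0,0],"twist":0},{"slide":[0,0,0],"twist":0},{"slide":[0,0,0],"twist":0},{"slide":[0,0,0],"twist":0},{"slide":[0,0,0],"twist":0},{"slide":[0,0,0],"twist":0},{"slide":[0,0,0],"twist":0},{"slide":[0,0,0],"twist":0}]' 1
python3 - <<'E'
from h import *
go([.4565,-.0813,.266],-4.35)
cv2.imwrite("pics/scene2.png",bot.capture("scene")[:,:,::-1][110:260,220:400].repeat(4,0).repeat(4,1))
E
```

```text
t: 3.03
eef_pos: [0.4564, -0.0808, 0.2679]
orientation: [32.8, 89.9, -61.5]
force: [0.6, 0.8, 0.3]
gripper_width: 0.085
t: 3.87
eef_pos: [0.4565, -0.0808, 0.2681]
orientation: [38.2, 89.9, -56.1]
force: [0.6, 1.0, 2.1]
gripper_width: 0.0131
t 3.8667 p [ 0.45649228 -0.08079112  0.26813283] slide cm [0.21 0.   0.05]
yang -4.2727433704668245 twist 0.07725662953318135 j [-1.920e+01 -2.120e+01  1.104e+02 -1.000e-01  9.060e+01 -1.490e+01] F [0.6 1.  2.1] tau [ 0.    0.04 -0.01] w 0.013140333962280724 down [ 0.001 -0.002 -1.   ]
```

View pics/scene2.png

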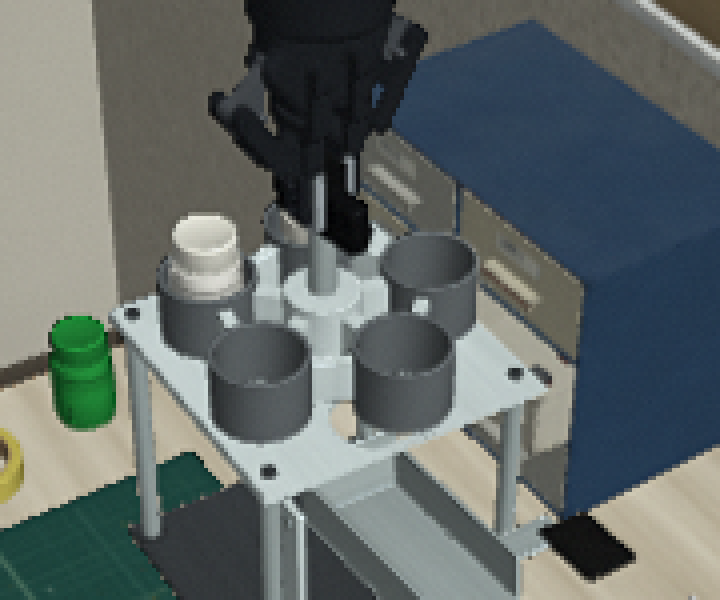

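The handle is held at 13 mm opening with low forces. I'll turn anticlockwise by 108°, then measure again.

```bash
python3 -m handwheel '[{"slide":[0,0,0],"twist":-6},{"slide":[0,0,0],"twist":-12},{"slide":[0,0,0],"twist":-18},{"slide":[0,0,0],"twist":-24},{"slide":[0,0,0],"twist":-30},{"slide":[0,0,0],"twist":-36},{"slide":[0,0,0],"twist":-42},{"slide":[0,0,0],"twist":-48},{"slide":[0,0,0],"twist":-54},{"slide":[0,0,0],"twist":-60},{"slide":[0,0,0],"twist":-66},{"slide":[0,0,0],"twist":-72},{"slide":[0,0,0],"twist":-78},{"slide":[0,0,0],"twist":-84},{"slide":[0,0,0],"twist":-90},{"slide":[0,0,0],"twist":-96},{"slide":[0,0,0],"twist":-102},{"slide":[0,0,0],"twist":-106},{"slide":[0,0,0],"twist":-108},{"slide":[0,0,0],"twist":-108}]'
python3 - <<'E'
from h import *
go([.4565,-.0808,.268],-4.35+134)
cv2.imwrite("pics/scene3.png",bot.capture("scene")[:,:,::-1][110:260,220:400].repeat(4,0).repeat(4,1))
cv2.imwrite("pics/top3.png",bot.capture("top")[:,:,::-1][170:290,215:415].repeat(4,0).repeat(4,1))
E
```

```text
t: 5.58
eef_pos: [0.4567, -0.0806, 0.2681]
orientation: [-46.9, 89.9, -33.1]
force: [1.3, 1.4, 1.6]
gripper_width: 0.0131
t 5.5833 p [ 0.45668869 -0.08055262  0.26810993] slide cm [ 0.01 -0.02 -0.02]
yang 103.76403145498693 twist -25.88596854501307 j [ -19.2  -21.2  110.4   -0.    90.6 -123. ] F [1.3 1.4 1.6] tau [ 0.26 -0.21  0.04] w 0.013111857733044028 down [ 0.002 -0.001 -1.   ]
```

View pics/scene3.png

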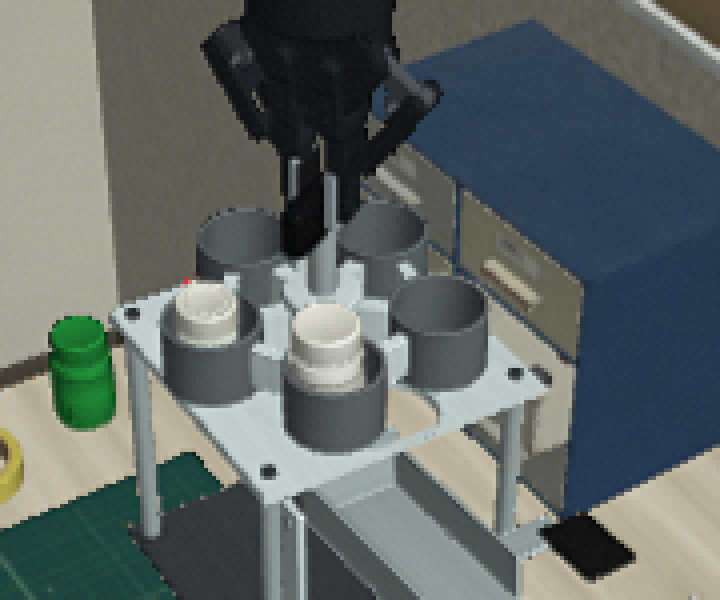

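View pics/top3.png

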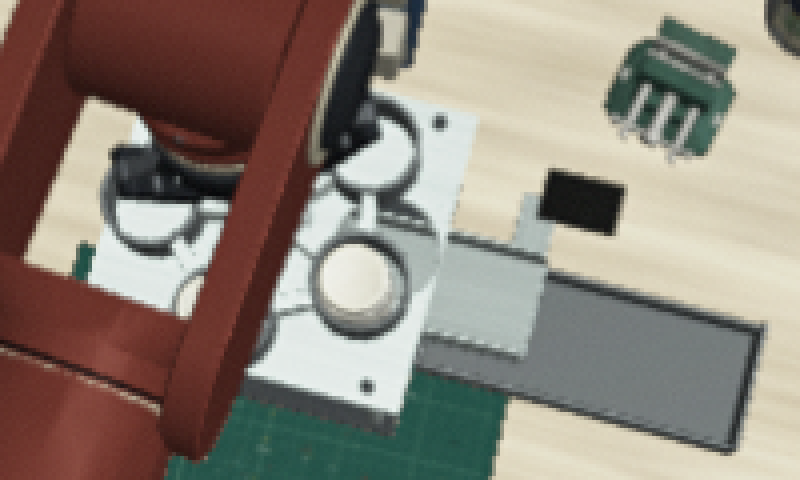

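The bottle leads and the jar trails. The bottle tube's rim centre is at about (361,285) in the top crop and the hole is just ahead of it. I'll measure the remaining angle.

Run:
```python
from h import *
A=np.array([.4565,-.0813])
def ang(P):d=P[0,:2]-A;print(np.hypot(*d),np.degrees(np.arctan2(d[1],d[0])))
ang(plane("top",[T(361,285)],.222)); ang(plane("top",[T(317,148+4)],.222)) if 0 else ang(plane("top",[T(372,148)],.222))
S3=lambda x,y:(220+(x+.5)/4-.5,110+(y+.5)/4-.5)
ang(plane("scene",[S3(336,373)],.222));ang(plane("scene",[S3(439,310)],.222))
```

```text
0.06599306152018976 -131.27441788399537
0.06378362671134775 -59.73317254801353
0.0747618624549211 -130.74792721304618
0.06593370329119201 -64.99394145543573
```

```bash
python3 -m handwheel '[{"slide":[0,0,0],"twist":-5},{"slide":[0,0,0],"twist":-10},{"slide":[0,0,0],"twist":-15},{"slide":[0,0,0],"twist":-18},{"slide":[0,0,0],"twist":-21},{"slide":[0,0,0],"twist":-23},{"slide":[0,0,0],"twist":-25},{"slide":[0,0,0],"twist":-26.5},{"slide":[0,0,0],"twist":-26.5},{"slide":[0,0,0],"twist":-26.5},{"slide":[0,0,0],"twist":-26.5},{"slide":[0,0,0],"twist":-26.5},{"slide":[0,0,0],"twist":-26.5},{"slide":[0,0,0],"twist":-26.5},{"slide":[0,0,0],"twist":-26.5},{"slide":[0,0,0],"twist":-26.5}]'
python3 - <<'E'
from h import *
go([.4565,-.0808,.268],-4.35+134)
cv2.imwrite("pics/scene4.png",bot.capture("scene")[:,:,::-1][135:285,220:400].repeat(4,0).repeat(4,1))
cv2.imwrite("pics/top4.png",bot.capture("top")[:,:,::-1][170:290,215:415].repeat(4,0).repeat(4,1))
E
```

```text
t: 7.02
eef_pos: [0.4566, -0.0805, 0.2681]
orientation: [-72.3, 89.9, -32.1]
force: [0.8, 1.6, 0.8]
gripper_width: 0.0132
t 7.0167 p [ 0.45663589 -0.08047086  0.26809443] slide cm [ 0.01 -0.02 -0.03]
yang 130.18309058207737 twist 0.5330905820773637 j [ -19.2  -21.2  110.4   -0.    90.6 -149.4] F [0.8 1.6 0.8] tau [ 0.36  0.02 -0.03] w 0.01320101146086894 down [ 0.002 -0.001 -1.   ]
```

View pics/scene4.png

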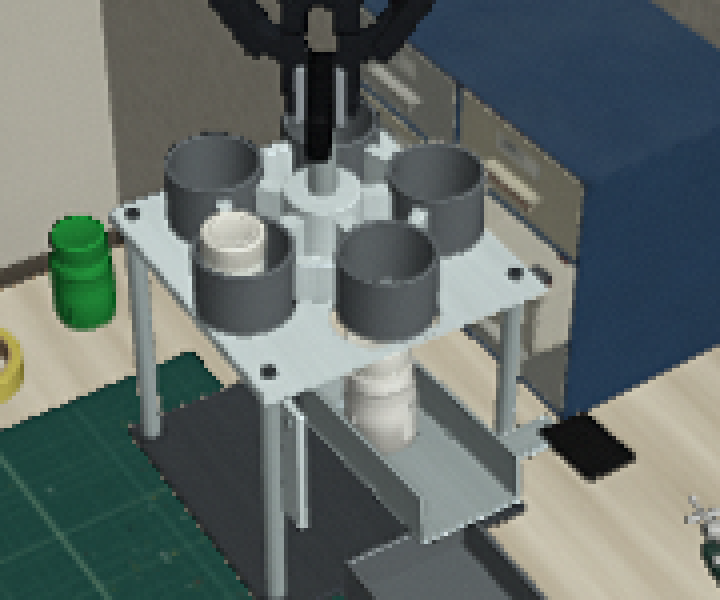

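View pics/top4.png

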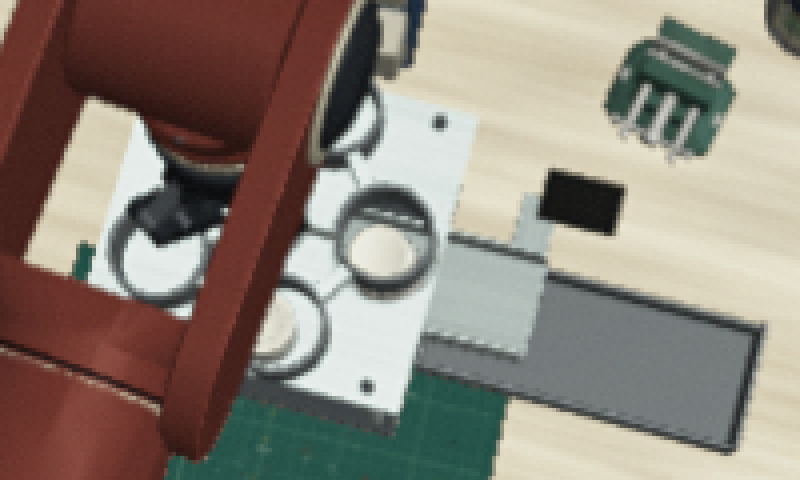

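The bottle fell and is standing on the tip tray at (380,400) in the scene crop. The jar is still in its tube. I'll release the handle, rise straight up, then move over to the pad with the fingers shut.

```bash
python3 -m handwheel '[{"slide":[0,0,0],"twist":0},{"slide":[0,0,0],"twist":0},{"slide":[0,0,0],"twist":0},{"slide":[0,0,0],"twist":0},{"slide":[0,0,0],"twist":0},{"slide":[0,0,0],"twist":0},{"slide":[0,0,0],"twist":0},{"slide":[0,0,0],"twist":0}]' -1
python3 -m handwheel '[{"slide":[-1,0,0],"twist":0},{"slide":[-3,0,0],"twist":0},{"slide":[-6,0,0],"twist":0},{"slide":[-9,0,0],"twist":0},{"slide":[-11,0,0],"twist":0},{"slide":[-11,0,0],"twist":0},{"slide":[-11,0,0],"twist":0}]'
python3 - <<'E'
from h import *
a=np.radians(-105.1);ux=np.array([np.cos(a),np.sin(a)]);uy=np.array([-ux[1],ux[0]])
p=np.array([.4565,-.0813])+.170*ux+.070*uy;print(p)
go([*p,.25],74.9)
print("vise",plane("top",[(383,190)],.03))
cv2.imwrite("pics/scene5.png",bot.capture("scene")[:,:,::-1][110:260,220:400].repeat(4,0).repeat(4,1))
E
```

```text
t: 7.78
eef_pos: [0.4567, -0.0805, 0.2681]
orientation: [-73.8, 89.9, -33.6]
force: [-0.1, 1.2, -0.8]
gripper_width: 0.0855
t: 8.37
eef_pos: [0.457, -0.0806, 0.3804]
orientation: [-65.4, 89.7, -25.2]
force: [0.2, 0.0, -0.5]
gripper_width: 0.0855
[ 0.47979732 -0.26366566]
t 8.3667 p [ 0.45696574 -0.08055871  0.38040491] slide cm [ 13.1  -15.39 -10.1 ]
yang 130.18665898805378 twist 55.28665898805377 j [ -19.2  -22.1  100.7   -0.   101.1 -149.4] F [ 0.2  0.  -0.5] tau [ 0.03 -0.01 -0.04] w 0.08549490637592262 down [ 0.005 -0.003 -1.   ]
vise [[ 0.58062269 -0.32888547  0.03      ]]
```

View pics/scene5.png

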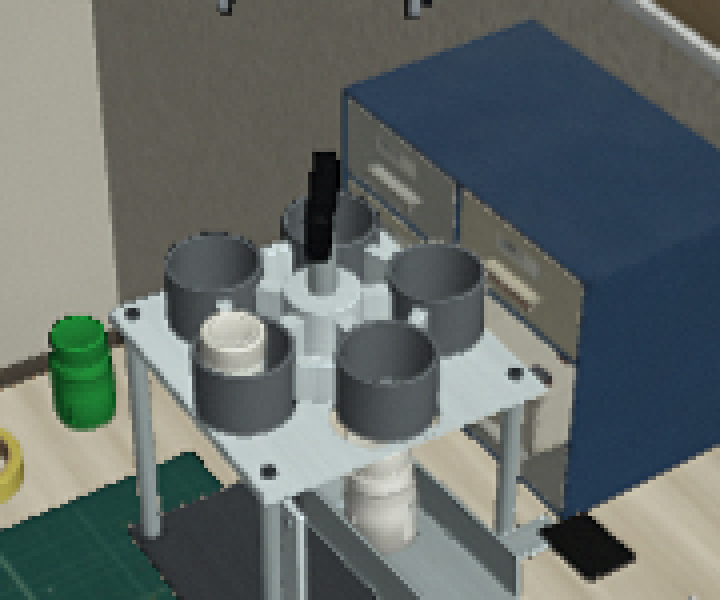

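The wheel is released and unchanged. I'll move over the pad at the same height, shut the fingers and look.

```bash
python3 -m handwheel '[{"slide":[0,-3,-2],"twist":7},{"slide":[0,-6,-4],"twist":14},{"slide":[0,-9,-6],"twist":21},{"slide":[0,-12,-8],"twist":28},{"slide":[0,-14.5,-9.5],"twist":35},{"slide":[0,-15.4,-10.1],"twist":42},{"slide":[0,-15.4,-10.1],"twist":49},{"slide":[0,-15.4,-10.1],"twist":55},{"slide":[0,-15.4,-10.1],"twist":55.3},{"slide":[0,-15.4,-10.1],"twist":55.3},{"slide":[0,-15.4,-10.1],"twist":55.3},{"slide":[0,-15.4,-10.1],"twist":55.3}]' 1
python3 -m handwheel '[{"slide":[3,0,0],"twist":0},{"slide":[6,0,0],"twist":0},{"slide":[9,0,0],"twist":0},{"slide":[12,0,0],"twist":0},{"slide":[15,0,0],"twist":0},{"slide":[17,0,0],"twist":0},{"slide":[18,0,0],"twist":0},{"slide":[18,0,0],"twist":0},{"slide":[18,0,0],"twist":0}]'
python3 - <<'E'
from h import *
go([.4798,-.2637,.15],74.9)
cv2.imwrite("pics/scene6.png",bot.capture("scene")[:,:,::-1][50:300,220:460].repeat(2,0).repeat(2,1))
cv2.imwrite("pics/top6.png",bot.capture("top")[:,:,::-1][150:300,215:415].repeat(4,0).repeat(4,1))
E
```

```text
t: 9.42
eef_pos: [0.4786, -0.2628, 0.3782]
orientation: [-14.1, 89.9, -29.1]
force: [-1.0, 0.4, 0.1]
gripper_width: -0.0002
t: 10.17
eef_pos: [0.4791, -0.2631, 0.1987]
orientation: [-16.0, 89.9, -31.0]
force: [0.8, -0.1, 1.2]
gripper_width: -0.0002
t 10.1667 p [ 0.47908144 -0.26305637  0.19872368] slide cm [ 4.87 -0.04  0.08]
yang 75.03369642093479 twist 0.13369642093478262 j [ -36.6   -6.6  104.9    0.    81.5 -111.6] F [ 0.8 -0.1  1.2] tau [ 0.    0.03 -0.03] w -0.00023433769584281915 down [ 0.002 -0.001 -1.   ]
```

View pics/scene6.png

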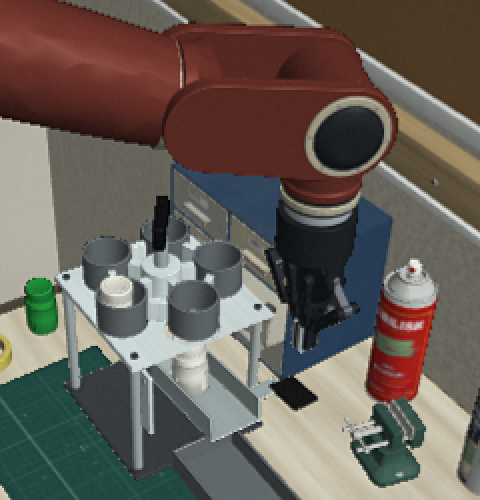

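View pics/top6.png

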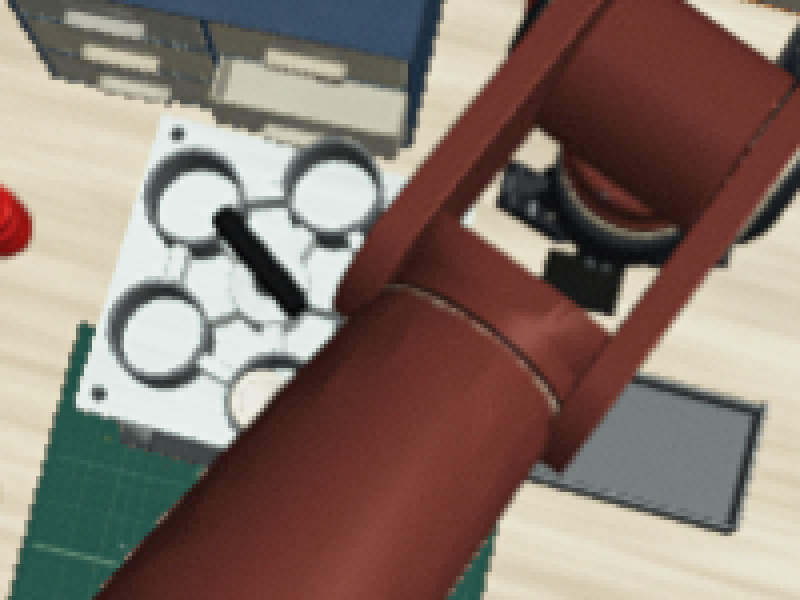

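Run:
```python
from h import *
np.set_printoptions(precision=4,suppress=True)
o,r=ray("scene",[(394,117.5)]);r=r[0]
n=np.array([np.cos(np.radians(-36.6)),np.sin(np.radians(-36.6))]); c=np.array([.479,-.263]); s=np.array([n[1],-n[0]])
# centre lies on vertical plane through c spanned by s,z: find offset & z
t=((c-o[:2])@n)/(r[:2]@n);P=o+t*r;print(P,(P[:2]-c)@s)
for px in [(394,84),(220+250/2,50+178/2),(220+165/2,50+130/2)]:
    o,r=ray("scene",[px]);r=r[0]
    q=c+s*((P[:2]-c)@s); m=s  # side plane of fork: contains n,z through q
    t=((q-o[:2])@m)/(r[:2]@m);print(px,o+t*r)
```

```text
[ 0.4455 -0.3082  0.4781] 0.056269220769683784
(394, 84) [ 0.4399 -0.304   0.5381]
(345.0, 139.0) [ 0.3809 -0.2602  0.4455]
(302.5, 115.0) [ 0.3238 -0.2178  0.4973]
```

The wrist is about 0.28 m above the TCP, so the forearm clears the tubes at full press by roughly 30 mm. I'll press in two stages and watch the force.

```bash
python3 -m handwheel '[{"slide":[2.5,0,0],"twist":0},{"slide":[5,0,0],"twist":0},{"slide":[6,0,0],"twist":0},{"slide":[6.5,0,0],"twist":0},{"slide":[7,0,0],"twist":0},{"slide":[7.5,0,0],"twist":0},{"slide":[8,0,0],"twist":0},{"slide":[8,0,0],"twist":0}]'
python3 - <<'E'
from h import *
go([.4798,-.2637,.045],74.9)
cv2.imwrite("pics/scene7.png",bot.capture("scene")[:,:,::-1][100:300,220:460].repeat(3,0).repeat(3,1))
E
```

```text
t: 10.93
eef_pos: [0.4807, -0.2643, 0.1209]
orientation: [-19.3, 89.6, -34.3]
force: [-0.4, -0.1, 2.1]
gripper_width: -0.0001
t 10.9333 p [ 0.48067243 -0.26427251  0.12086137] slide cm [ 7.59  0.05 -0.15]
yang 75.01382843818747 twist 0.11382843818746835 j [ -36.6   -2.2  108.6    0.    73.2 -111.6] F [-0.4 -0.1  2.1] tau [-0.05 -0.07 -0.02] w -6.581584426057401e-05 down [ 0.006 -0.004 -1.   ]
```

View pics/scene7.png

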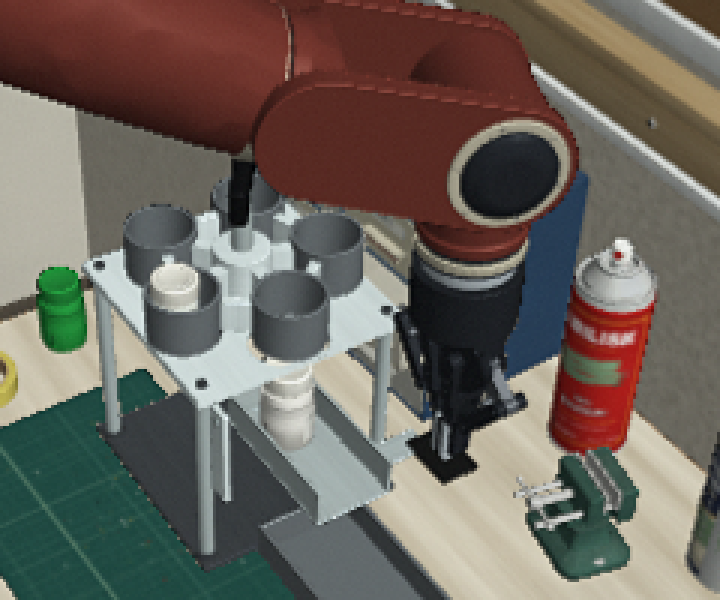

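The closed fingertips are on the pad at (445,460). Continuing down.

```bash
python3 -m handwheel '[{"slide":[0.6,0,0],"twist":0},{"slide":[1.2,0,0],"twist":0},{"slide":[1.8,0,0],"twist":0},{"slide":[2.4,0,0],"twist":0},{"slide":[3,0,0],"twist":0},{"slide":[3.6,0,0],"twist":0},{"slide":[4.2,0,0],"twist":0},{"slide":[4.8,0,0],"twist":0},{"slide":[5.4,0,0],"twist":0},{"slide":[5.4,0,0],"twist":0}]'
python3 - <<'E'
from h import *
go([.4798,-.2637,.037],74.9)
cv2.imwrite("pics/scene8.png",bot.capture("scene")[:,:,::-1][100:300,220:460].repeat(3,0).repeat(3,1))
E
```

```text
t: 11.82
eef_pos: [0.4804, -0.2638, 0.0654]
orientation: [-15.3, 89.7, -30.3]
force: [-0.3, -1.4, 2.4]
gripper_width: -0.0001
t 11.8167 p [ 0.48038216 -0.26383185  0.06544453] slide cm [ 2.84  0.   -0.07]
yang 75.01590362356903 twist 0.11590362356902517 j [ -36.6    1.8  110.4    0.    67.5 -111.6] F [-0.3 -1.4  2.4] tau [-0.21 -0.02  0.01] w -0.00013628232311721129 down [ 0.004 -0.002 -1.   ]
```

View pics/scene8.png

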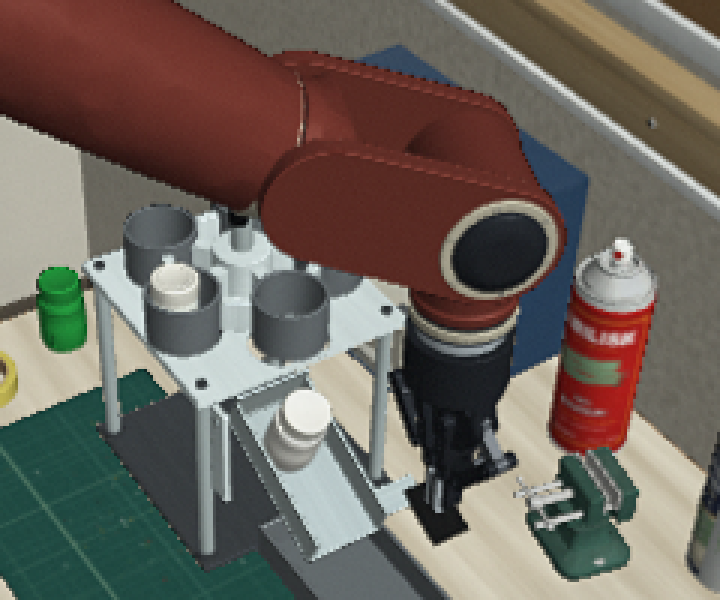

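```bash
python3 -m handwheel '[{"slide":[0.6,0,0],"twist":0},{"slide":[1.2,0,0],"twist":0},{"slide":[1.8,0,0],"twist":0},{"slide":[2.3,0,0],"twist":0},{"slide":[2.7,0,0],"twist":0},{"slide":[2.8,0,0],"twist":0},{"slide":[2.8,0,0],"twist":0},{"slide":[2.8,0,0],"twist":0},{"slide":[2.8,0,0],"twist":0}]'
python3 - <<'E'
from h import *
go([.4798,-.2637,.034],74.9)
cv2.imwrite("pics/scene9.png",bot.capture("scene")[:,:,::-1][100:300,220:460].repeat(3,0).repeat(3,1))
E
```

```text
t: 12.62
eef_pos: [0.4803, -0.2642, 0.0382]
orientation: [-25.8, 89.8, -40.8]
force: [-1.9, -0.4, 4.0]
gripper_width: 0.0
t 12.6167 p [ 0.4802968  -0.26419788  0.03823435] slide cm [ 0.42  0.04 -0.06]
yang 75.03183083558967 twist 0.13183083558966757 j [ -36.6    4.1  111.    -0.    64.6 -111.6] F [-1.9 -0.4  4. ] tau [-0.16  0.38  0.03] w 3.634102264275632e-05 down [ 0.003 -0.003 -1.   ]
```

View pics/scene9.png

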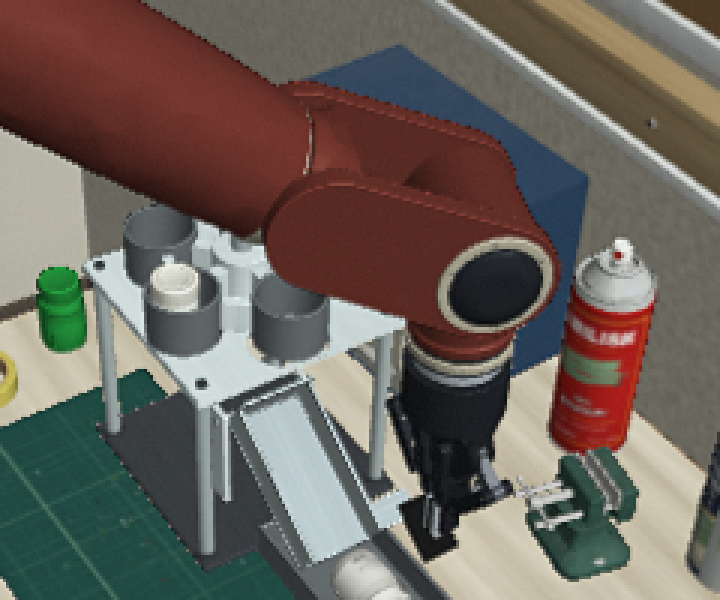

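The bottle has slid out and lies in the delivery tray. The force is only 4 N, so I'll press on until it shows the stop.

```bash
python3 -m handwheel '[{"slide":[0.15,0,0],"twist":0},{"slide":[0.3,0,0],"twist":0},{"slide":[0.4,0,0],"twist":0},{"slide":[0.4,0,0],"twist":0}]'
python3 -m handwheel '[{"slide":[0.1,0,0],"twist":0},{"slide":[0.2,0,0],"twist":0},{"slide":[0.3,0,0],"twist":0},{"slide":[0.3,0,0],"twist":0}]'
```

```text
t: 13.0
eef_pos: [0.4806, -0.2643, 0.0342]
orientation: [-21.3, 89.7, -36.2]
force: [0.1, -0.4, 3.7]
gripper_width: -0.0
t: 13.33
eef_pos: [0.4807, -0.2643, 0.0311]
orientation: [-20.9, 89.7, -35.9]
force: [1.2, -1.3, 3.4]
gripper_width: 0.0002
```

```bash
python3 -m handwheel '[{"slide":[0.1,0,0],"twist":0},{"slide":[0.2,0,0],"twist":0},{"slide":[0.2,0,0],"twist":0}]'
python3 -m handwheel '[{"slide":[0.1,0,0],"twist":0},{"slide":[0.2,0,0],"twist":0},{"slide":[0.2,0,0],"twist":0}]'
python3 - <<'E'
from h import *
go([.4798,-.2637,.034],74.9)
cv2.imwrite("pics/scene10.png",bot.capture("scene")[:,:,::-1][200:320,290:440].repeat(5,0).repeat(5,1))
E
```

```text
t: 13.58
eef_pos: [0.4811, -0.2651, 0.0299]
orientation: [-28.7, 89.6, -43.7]
force: [-1.3, -1.1, 8.0]
gripper_width: 0.0002
t: 13.83
eef_pos: [0.4816, -0.2661, 0.0291]
orientation: [-34.8, 89.5, -49.7]
force: [-2.2, -2.2, 8.7]
gripper_width: 0.0
t 13.8333 p [ 0.48160683 -0.26613871  0.02911046] slide cm [-0.49  0.19 -0.23]
yang 75.04448017529029 twist 0.14448017529028334 j [-3.660e+01  5.000e+00  1.111e+02 -1.000e-01  6.340e+01 -1.116e+02] F [-2.2 -2.2  8.7] tau [-0.28  0.3  -0.  ] w 3.734465228736382e-05 down [ 0.006 -0.007 -1.   ]
```

View pics/scene10.png

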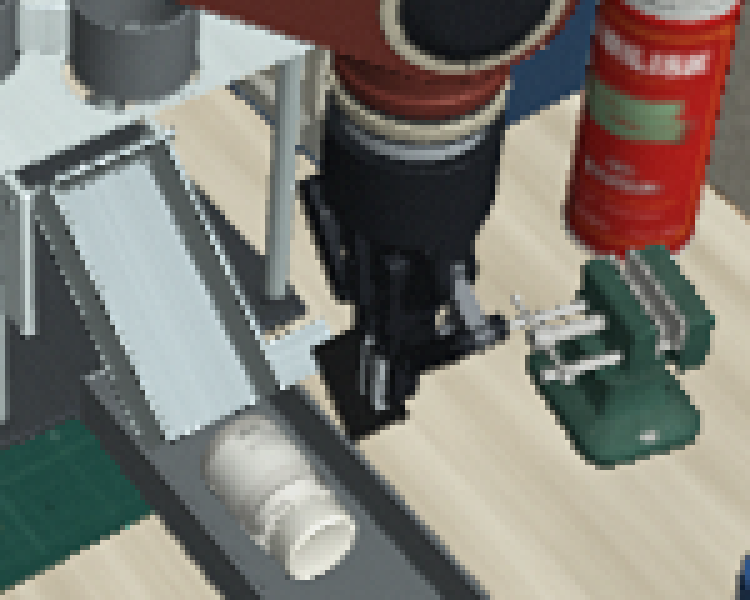

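The force jumped to about 8.5 N and the TCP stalled at z=0.029, so the tray is on its stop. The bottle lies in the delivery tray at (280,490), just beyond the lip. I'll raise slowly and look once partway.

```bash
python3 -m handwheel '[{"slide":[-0.4,0,0],"twist":0},{"slide":[-0.8,0,0],"twist":0},{"slide":[-1.2,0,0],"twist":0},{"slide":[-1.6,0,0],"twist":0},{"slide":[-2,0,0],"twist":0},{"slide":[-2.4,0,0],"twist":0},{"slide":[-2.8,0,0],"twist":0},{"slide":[-3.2,0,0],"twist":0},{"slide":[-3.6,0,0],"twist":0},{"slide":[-4,0,0],"twist":0},{"slide":[-4,0,0],"twist":0}]'
python3 - <<'E'
from h import *
go([.4798,-.2637,.034],74.9)
cv2.imwrite("pics/scene11.png",bot.capture("scene")[:,:,::-1][200:320,290:440].repeat(5,0).repeat(5,1))
E
```

```text
t: 14.8
eef_pos: [0.4817, -0.2658, 0.0701]
orientation: [-31.3, 89.5, -46.2]
force: [-1.6, -1.3, 3.6]
gripper_width: 0.0
t 14.8 p [ 0.48167645 -0.26576416  0.07010523] slide cm [ 3.61  0.17 -0.26]
yang 75.0500994231879 twist 0.15009942318789626 j [-3.660e+01  1.500e+00  1.102e+02 -1.000e-01  6.780e+01 -1.116e+02] F [-1.6 -1.3  3.6] tau [-0.3   0.22 -0.01] w 4.038472547726379e-05 down [ 0.006 -0.007 -1.   ]
```

View pics/scene11.png

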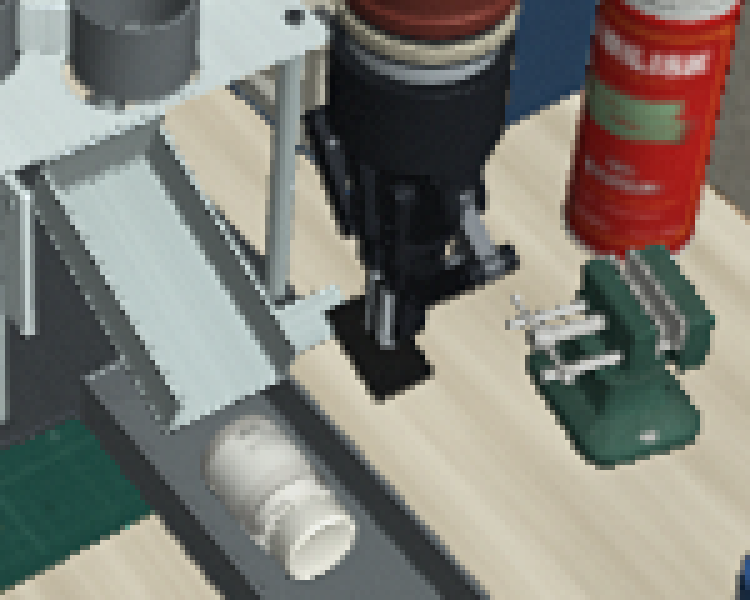

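The tray is clear of the bottle, which has not moved. I'll keep raising, up and away.

```bash
python3 -m handwheel '[{"slide":[-0.6,0,0],"twist":0},{"slide":[-1.2,0,0],"twist":0},{"slide":[-1.8,0,0],"twist":0},{"slide":[-2.4,0,0],"twist":0},{"slide":[-3,0,0],"twist":0},{"slide":[-3.6,0,0],"twist":0},{"slide":[-4.2,0,0],"twist":0},{"slide":[-4.8,0,0],"twist":0},{"slide":[-5.4,0,0],"twist":0},{"slide":[-6,0,0],"twist":0},{"slide":[-6.6,0,0],"twist":0},{"slide":[-7.2,0,0],"twist":0},{"slide":[-8,0,0],"twist":0},{"slide":[-10,0,0],"twist":0},{"slide":[-13,0,0],"twist":0},{"slide":[-16,0,0],"twist":0},{"slide":[-19,0,0],"twist":0},{"slide":[-22,0,0],"twist":0},{"slide":[-24,0,0],"twist":0},{"slide":[-24,0,0],"twist":0}]'
python3 - <<'E'
from h import *
go([.4798,-.2637,.034],74.9)
cv2.imwrite("pics/scene12.png",bot.capture("scene")[:,:,::-1][130:330,190:430].repeat(3,0).repeat(3,1))
cv2.imwrite("pics/top12.png",bot.capture("top")[:,:,::-1])
E
```

```text
t: 16.52
eef_pos: [0.4817, -0.2654, 0.3164]
orientation: [-26.5, 88.9, -41.5]
force: [0.2, 0.1, 1.2]
gripper_width: -0.0001
t 16.5167 p [ 0.48169342 -0.26541589  0.31640161] slide cm [28.23  0.36 -0.71]
yang 75.0377239372534 twist 0.13772393725339782 j [-3.660e+01 -1.010e+01  9.690e+01 -1.000e-01  9.210e+01 -1.116e+02] F [0.2 0.1 1.2] tau [-0.06 -0.02 -0.  ] w -8.416451871498275e-05 down [ 0.014 -0.013 -1.   ]
```

View pics/scene12.png

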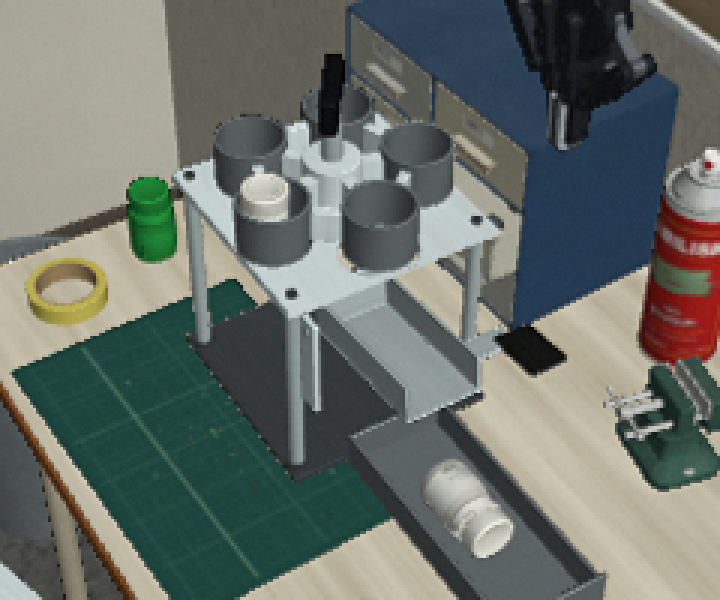

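View pics/top12.png

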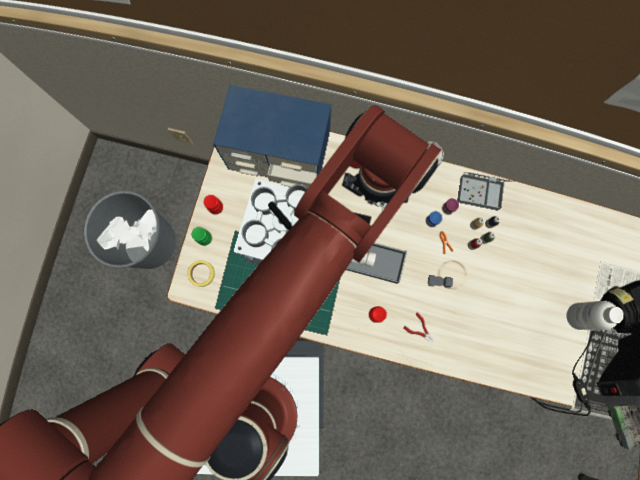

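The tip tray is back up at (405,350) and the bottle lies in the delivery tray at (468,505). The jar is still in its tube and the arm is clear. Next: a short settle, a comparison with the first picture, and hand-in.

```bash
python3 -m handwheel '[{"slide":[0,0,0],"twist":0},{"slide":[0,0,0],"twist":0},{"slide":[0,0,0],"twist":0},{"slide":[0,0,0],"twist":0},{"slide":[0,0,0],"twist":0},{"slide":[0,0,0],"twist":0}]'
python3 - <<'E'
from h import *
b=bot.capture("scene")[:,:,::-1];a=cv2.imread("pics/scene0.png")
for n,(x0,y0,x1,y1) in dict(tape=(195,212,232,242),truck=(385,358,425,395),clamp=(428,338,455,368),pad=(354,234,382,258),tray=(300,222,352,272)).items():
    print(n,cv2.absdiff(a,b)[y0:y1,x0:x1].mean())
c=cv2.imread("pics/scene12.png")[::3,::3];print("bottle since last",cv2.absdiff(c,b[130:330,190:430])[130:200,80:210].mean())
print(bot.job_done())
E
```

```text
t: 17.12
eef_pos: [0.4801, -0.2643, 0.31]
orientation: [-30.7, 89.4, -45.7]
force: [-0.5, -0.5, -0.1]
gripper_width: 0.0001
tape 4.1552552552552555
truck 3.926126126126126
clamp 4.311522633744856
pad 3.3988095238095237
tray 3.5562820512820514
bottle since last 1.0846886446886448
the job is handed in; nothing more can be done
None
```

The bottle is lying in the delivery tray and the job is handed in, at about 17 s of the 72 s allowed. No verdict was reported.

- **Wheel:** I gripped the T-handle and turned it about 134° anticlockwise. The tall white bottle fell through the hole and stood on the tip tray. The jar trailed 72° behind and stayed in its tube.
- **Tip tray:** I pressed the pad down with the fingers shut. At first the force was only about 4 N, so I pressed further until it rose to about 8.5 N and the tool stalled about 29 mm above the desk. I took that as the stop. The bottle had already slid out by then. I raised the fingers slowly and the tray came back to rest.
- **Last checks:** The final pictures show the bottle lying on the delivery tray's floor, clear of the lip, and still. The tip tray and pad match the first picture, and so do the picture regions I took for the tape roll, truck and clamp. I only compared pixels there, and the clamp is the one I'm least sure I identified. The arm was touching nothing, and the fingers never touched the bottle in the pictures I took.

No check failed. The two camera views differed by a few millimetres on some measured points, such as the bottle's top.

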